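# Seal the clip-top canister

## Task

Seal the empty canister that is bolted to the prep table: set its loose lid squarely into the mouth with the lid's rib running front to back, then lift the wire bail, swing it up over the lid and push its crossbar over the rib's front crest until it snaps into the notch in the middle of the rib and clamps the lid down. Let go, and leave the other things on the table where they are, upright.

Things in the scene. Friction and masses are not known exactly. Their poses are not given: they have to be found in the camera images.
- canister: Open round steel canister, 88 mm outside, 82 mm inside diameter, rim 100 mm above the table, in a dark base plate 130 x 124 x 6 mm that is bolted down (immovable). Origin: centre of the plate's underside; z up along its axis; -x is its front, roughly facing the robot, where the open bail lies; y is parallel to the bail's crossbar.
- mouth (a point): Centre of the canister's mouth at rim height (100 mm above the canister's origin); axes as the canister's.
- bail_pivot (a point): Point on the bail's hinge line, midway between its legs: (-3, 0, 30) mm in the canister's frame; the hinge line runs along the canister's y. The bail is a U: two 6 mm wire legs, 108 mm apart, outside canister and lid, and a crossbar 104.5 mm from the hinge line. The wire stretches radially up to 5 mm, 1.5 N per mm.
- bail (a joint): Bail angle (rad). 0: level, crossbar in front (-x) of the pivot; grows as it swings up; 1.571 straight up; stops at 0 and 1.64. Starts at 0.45 to 0.75; friction (2 N at the bar) holds it where left. Lid on: bar meets the rib's ramp near 1.42, crosses the front crest near 1.54 (6 to 12 N push), snaps into the notch at 1.6 to 1.64, just past straight up, and stays, pressing the lid with 3 to 6 N.
- bail_bar: The bail's crossbar: polished round steel bar (friction 0.2), 9 mm diameter, 108 mm long. Origin at its middle, y axis along the bar (parallel to the canister's y). At the start 31 to 45 mm are free between bar and canister. Clamped, its centre is 136.5 mm above the table and the lid's disc is 27 mm below its underside, so it can be pinched or pushed from above beside the rib all the way.
- lid: Loose steel lid, 160 g, lying plug down: disc 90 mm wide, 5 mm thick (top at z = 13 mm); under it a rubber plug 8 mm deep, 78 mm wide tapering to 68 mm, that drops into the mouth with 2 mm play all round; on top a black rib along lid x (see point notch). Origin: centre of the plug's underside, z up. A half turn makes no difference. Seated, its origin is 92 mm above the table.
- lid_seat (a point): Point on the lid's axis at the underside of the disc (8 mm above the lid's origin); meets point mouth when the lid is seated.
- rib_grip (a point): Middle of the lid's rib, 30 mm above the lid's origin, 17 mm above the disc. The rib is 16 mm wide (lid y) and can be gripped there across its width.
- notch (a point): Floor of the notch in the middle of the lid's rib, 40 mm above the lid's origin. Rib: 56 mm long (lid x), 16 mm wide; two crests at x = +-5.5 mm, 2.5 mm above the notch's floor and 29.5 mm above the disc; from each a 25 degree ramp falls to 19 mm above the disc at the rib's end. Clamped, the crossbar lies in the notch, across the rib: the rib must lie along the canister's x.
- salt: Bystander: salt shaker, 44 x 44 x 90 mm, origin at the centre of its underside, z up. Not part of the job.
- tape: Bystander: roll of white label tape lying flat, 62 x 62 x 28 mm, origin at the centre of its underside, z up. Not part of the job.
- deli_a: Bystander: clear deli cup, 86 x 78 x 59 mm, origin at the centre of its underside, z up. Not part of the job.

How it is judged:
By the outcome, as a careful person would: the job done as asked, in the order asked, and still so for the second after the job is handed in, with the robot touching nothing.
It also fails if it takes over 58 s, if anything falls off the work surface, if the arm or the gripper's body presses on something with over 40 N, if the wrist force passes 120 N, or if a joint passes its speed limit or range.

## Robot

A 6-joint arm with a two-finger parallel gripper is mounted at the origin on a cart in front of the work surface, level with it; the furniture and walls round the work are solid. World frame = base frame: x ahead of the robot, y to its left, z up, the work surface at z = 0. Lengths are in mm, angles in rad, forces in N, time in s.
With the tool pointing down it reaches from about 375 to 975 mm from the base axis. Payload 3.8 kg.
Tool frame: the origin (TCP) lies between the finger pads; the fingertips stand 11 mm ahead of it and the grasp point (between the pads) lies 8 mm behind it; z points along the fingers, y is the direction in which the jaws open and shut (so a half turn about z gives the same grasp; the last joint's range is limited). The gripper opens to 85 mm and grips with 20 to 120 N. Pads are 22 mm wide; open, the fingers measure 114 mm over their backs; the gripper's body (76 mm by 85 mm) begins 54 mm behind the grasp point. The pads swing forward as they close: fully open they stand 13 mm farther back than shut.
Start: joints at [-1.207, 0.264, 1.604, -0, 1.274, -0.037], TCP at [263.349, -621.503, 242.28] pointing down, gripper open.
Joint ranges: [-2.63, 2.63], [-0.94, 2.18], [0.31, 2.57], [-1.31, 4.45], [0, 2.66], [-2.55, 2.55]. Speed limits (rad/s): [2.57, 2.57, 3.14, 3.14, 3.14, 3.14].

## Interface

Orientations are given as a unit quaternion [x, y, z, w].
In Python, from bench import env gives the robot as it stands. The module is installed in compiled form; this text tells all that it offers.
- The arm moves only by the shell command python3 -m handwheel 'ROWS' [OPENING] [FORCE]. ROWS is JSON, a list that holds one entry, the list of rows, each a list of 6 numbers: the shift along the world's x, y, z in m, then the turn, a rotation vector about the world's x, y, z in degrees. In form: [[[x, y, z, rx, ry, rz], ...]]. A call has 1 to 8 rows; each row shifts and turns the commanded pose from where the row before left it; what a row does not reach is not made up. A row lasts 1/12 s, in which the tool goes at most 41.7 mm and 7.16 degrees, less where a joint would pass 70% of its speed; a pose out of reach is approached as far as the arm can. A call is refused whole if a number of a shift passes 0.0417 or a number of a turn 7.16, either way. A call with a gripper value outside its range is refused whole. OPENING is the finger opening in m, from 0 to 0.0854, set as the call begins (- or left out, the last holds). The fingers move at their own pace and stop on an object; FORCE is the grip in N (left out, the last holds). Time passes only in rows, so rows that do not move let the fingers close. It gives the time, the measured TCP pose, the force and the opening at its end, in the units of the state.
- env.observe(): the state, without advancing time (a new reading comes with each control period).
- env.get_image(name): name is "scene" or "top" or "wrist"; returns a dict with "img" (384x512x3 uint8, blue, green, red), "range_z" (384x512 float32, mm along the optical axis (not along the pixel's ray), 0 where there is no reading), "fx", "fy", "cx", "cy" (pixels), "R" (3x3) and "t" (3): a world point X has camera coordinates R X + t; the wrist camera has in their place "tool_from_camera" (4x4, takes a point from camera to tool coordinates, whose origin is the TCP and whose axes are the flange's). Camera axes: x right, y down, z forward; pixel columns grow to the right and rows downward; lengths in mm; the calibration is good to about 2 mm. A picture is of the moment at which its call begins: read the wrist's pose just before it.
- env.sign_off(): hands the job in, once; it reports no verdict.
The state is a dict: "clock": time; "joint_positions": joint angles; "dq": joint speeds; "joint_efforts": joint torques, N m; "eef_pos": TCP position; "tool_rot": TCP orientation; "wrist_force": force on the tool from outside, world axes, zero at the start; "ft_torque": the same for the moment, N m; "gripper_width": finger opening in mm.
Only numpy, scipy, OpenCV 4.12 (cv2) and the standard library are available. Lean on these libraries where they do the work, as an engineer would, in place of code of your own. Each camera call takes 0.05 s, during which the arm holds its last target.

## Working session

There is one attempt and no reset: what is moved stays moved. The work goes in short steps, Python scripts to look and compute and a shell command to move; the robot and the scene stay as the last step left them, time stands still between calls to the robot, and variables do not carry over. Pictures are saved under pics/ and viewed, and the job is handed in when it is done.

```bash
mkdir -p pics; cat > h.py <<'E'
import numpy as np,cv2
from bench import env
def grab(n,fn=None):
    d=env.get_image(n)
    if fn: cv2.imwrite('pics/'+fn,d['img'])
    np.savez('last_'+n+'.npz',**d)
    return d
def ld(n): return dict(np.load('last_'+n+'.npz'))
def pt(d,u,v,z=None):
    if z is None:
        z=float(d['range_z'][v,u])
    c=np.array([(u-d['cx'])/d['fx']*z,(v-d['cy'])/d['fy']*z,z])
    return d['R'].T@(c-d['t'])
def ptz(d,u,v,h):  # intersect with world plane z=h
    r=d['R'].T@np.array([(u-d['cx'])/d['fx'],(v-d['cy'])/d['fy'],1.]); o=-d['R'].T@d['t']
    return o+r*(h-o[2])/r[2]
def proj(d,X):
    c=d['R']@np.array(X,float)+d['t']; return d['fx']*c[0]/c[2]+d['cx'],d['fy']*c[1]/c[2]+d['cy']
E
python3 - <<'E'
from h import *
print(env.observe())
for n in ('scene','top'):
    d=grab(n,n+'0.png'); print(n,d['fx'],d['cx'],d['cy'],-d['R'].T@d['t'],d['R'])
E
```

```text
{'clock': 0.0, 'joint_positions': array([-1.20687300e+00,  2.64716988e-01,  1.60540012e+00, -2.04639050e-05,
        1.27371309e+00, -3.68763006e-02]), 'dq': array([-0.00047515,  0.00108006, -0.00033574,  0.00154017, -0.00198543,
        0.00099976]), 'joint_efforts': array([ 1.96511046e-04, -5.15104580e+01, -3.67318368e+01,  2.68918002e-04,
        1.29107747e-02,  1.99104477e-06]), 'eef_pos': array([ 263.10359129, -620.82599104,  240.97227583]), 'tool_rot': array([ 9.79985857e-01,  1.99063980e-01, -1.91781206e-04, -1.10225520e-03]), 'wrist_force': array([-0.09748725,  0.45588912,  0.19484946]), 'ft_torque': array([-0.00973644,  0.00024938, -0.00945674]), 'gripper_width': 85.19638121982871}
scene 367.3615732510552 254.2200695074282 190.2069442804979 [247.00139361 311.54409249 679.54676354] [[-0.85831214 -0.512682   -0.02138779]
 [-0.34280553  0.60392944 -0.71955097]
 [ 0.38181755 -0.61026748 -0.69411019]]
top 433.5251544836002 252.15596540582786 194.08830002703357 [ 464.92942843 -219.66734091 1076.97911537] [[ 0.02544638 -0.9996648   0.00477123]
 [-0.9919886  -0.02584117 -0.12365622]
 [ 0.12373806 -0.0015864  -0.99231365]]
```

View pics/scene0.png

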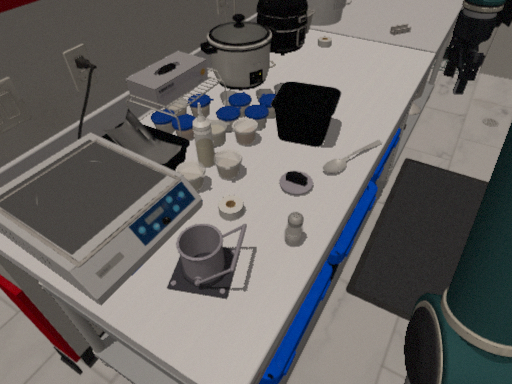

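View pics/top0.png

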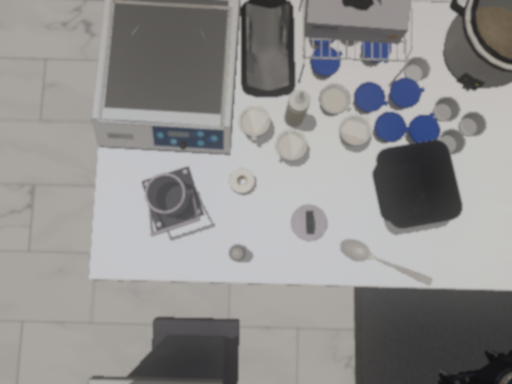

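```bash
python3 - <<'E'
from h import *
d=ld('top'); im=d['img']
a=cv2.resize(im[155:275,130:260],None,fx=6,fy=6,interpolation=cv2.INTER_CUBIC)[:600]
a=cv2.resize(im[160:260,135:255],None,fx=6,fy=6,interpolation=cv2.INTER_CUBIC); cv2.imwrite('pics/topcan.png',a)
a=cv2.resize(im[195:250,275:345],None,fx=10,fy=10,interpolation=cv2.INTER_CUBIC); cv2.imwrite('pics/toplid.png',a)
e=ld('scene')['img']
a=cv2.resize(e[205:305,160:290],None,fx=6,fy=6,interpolation=cv2.INTER_CUBIC); cv2.imwrite('pics/scan.png',a)
E
```

```text
(no output)
```

View pics/topcan.png

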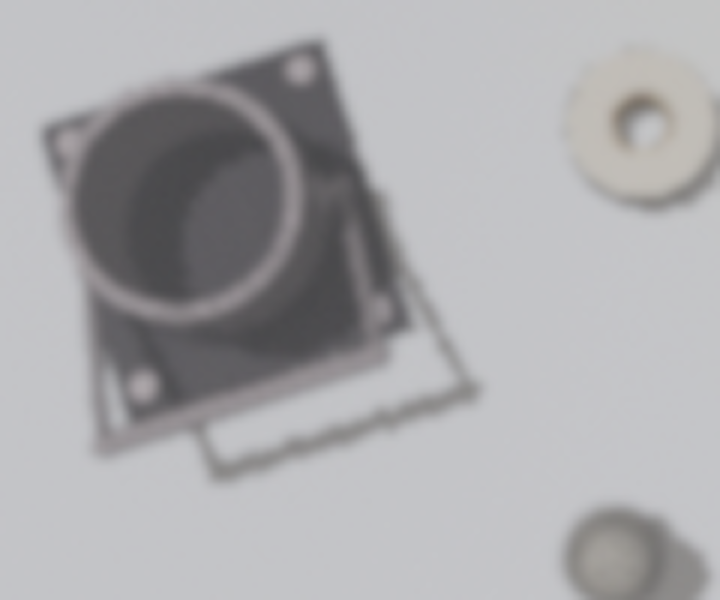

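View pics/toplid.png

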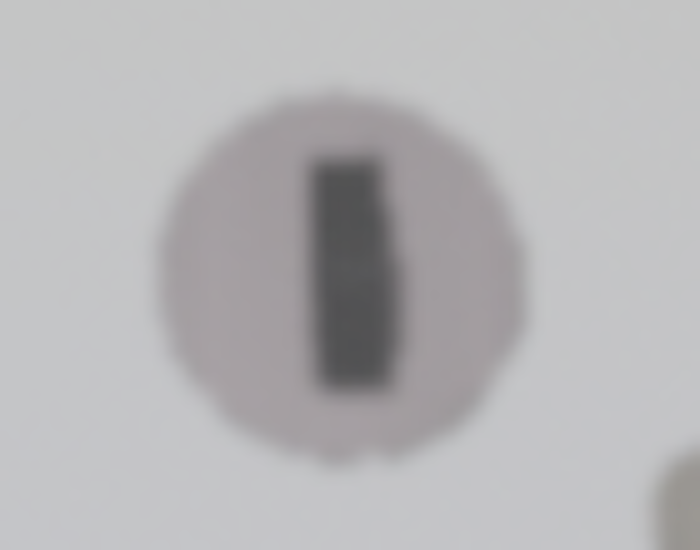

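View pics/scan.png

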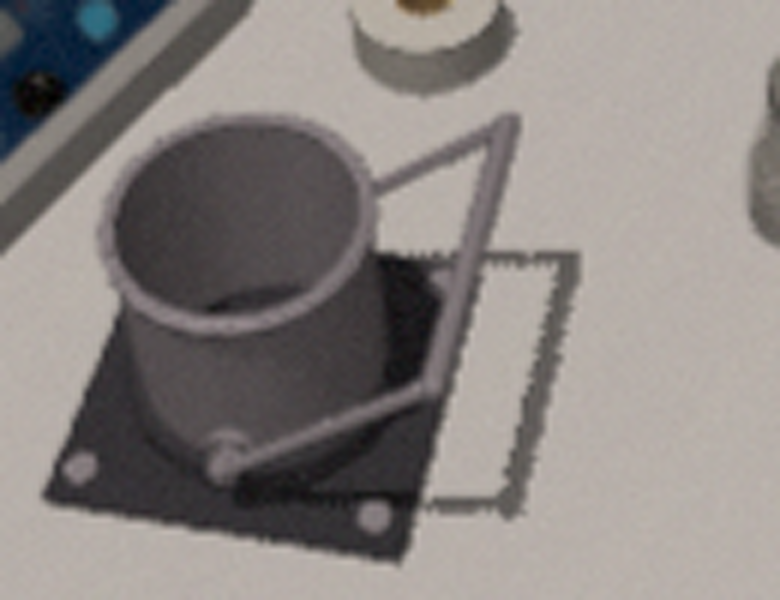

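```bash
python3 - <<'E'
from h import *
d=ld('top')
def c(x,y,f,u0,v0): return (x+.5)/f-.5+u0,(y+.5)/f-.5+v0
P=[ptz(d,*c(x,y,6,135,160),6) for x,y in((45,130),(322,40),(410,325),(135,425))]
print('plate',np.round(P,1),np.mean(P,0))
for a,b in((0,1),(1,2),(2,3),(3,0)):
    v=P[b]-P[a]; print(np.linalg.norm(v),np.degrees(np.arctan2(v[1],v[0])))
# rim circle pts (left,right,top,bottom outer)
R=[ptz(d,*c(x,y,6,135,160),100)[:2] for x,y in((68,200),(303,200),(183,80),(180,322),(268,118),(98,285))]
A=np.c_[2*np.array(R),np.ones(6)];s=np.linalg.lstsq(A,(np.array(R)**2).sum(1),rcond=None)[0]
print('rim',s[:2],np.sqrt(s[2]+s[0]**2+s[1]**2))
L=[ptz(d,*c(x,y,10,275,195),11)[:2] for x,y in((160,278),(525,278),(343,92),(343,463))]
print('lid',np.round(L,1),np.mean(L,0))
B=[ptz(d,*c(x,y,10,275,195),32)[:2] for x,y in((313,160),(320,388),(380,160),(392,388))]
for i in(0,2):
  v=B[i+1]-B[i]; print('rib',np.linalg.norm(v),np.degrees(np.arctan2(v[1],v[0])))
print(np.mean(B,0))
for th in(.45,.55,.65,.75):
  z=30+104.5*np.sin(th)
  E=[ptz(d,*c(x,y,6,135,160),z) for x,y in((102,447),(385,352))]; v=E[1]-E[0]
  print(th,np.mean(E,0),np.linalg.norm(v),np.degrees(np.arctan2(v[1],v[0])),'horiz exp',104.5*np.cos(th)+3)
print('salt',ptz(d,*c(612,555,6,135,160),90),'tape',ptz(d,*c(642,125,6,135,160),28))
e=ld('scene')
for th in(.45,.55,.65,.75):
  z=30+104.5*np.sin(th)
  E=[ptz(e,*c(x,y,6,160,205),z) for x,y in((432,392),(510,118))]; v=E[1]-E[0]
  print(th,np.mean(E,0),np.linalg.norm(v),np.degrees(np.arctan2(v[1],v[0])))
E
```

```text
plate [[ 623.6   54.1    6. ]
 [ 664.6  -59.4    6. ]
 [ 546.3 -100.8    6. ]
 [ 502.3   10.2    6. ]] [584.20999383 -23.97725838   6.        ]
120.63013205550497 -70.11360597761956
125.39047064296038 -160.6908857369358
119.47875860307359 111.60293509927688
128.9630831887306 19.860469023796757
rim [583.93943538 -24.25260213] 45.08869890602473
lid [[ 530.3 -317.5]
 [ 532.6 -407.3]
 [ 577.4 -362.1]
 [ 486.2 -363. ]] [ 531.64126328 -362.48722057]
rib 54.96783257842392 -177.6650658593556
rib 54.99946983206722 -176.52172536362247
[ 531.2545141  -361.70796913]
0.45 [510.76036517 -45.90697818  75.45389831] 113.8226794010716 -69.85624246584734 horiz exp 97.09672219585474
0.55 [510.34087659 -47.49739928  84.62081542] 112.78086532651146 -69.85624246584733 horiz exp 92.08881255521834
0.65 [509.94636229 -48.99313454  93.2419794 ] 111.80107573498123 -69.85624246584733 horiz exp 86.19075694837633
0.75 [509.58076413 -50.37923906 101.23125042] 110.89310036020406 -69.85624246584732 horiz exp 79.46148679731428
salt [ 455.26556891 -189.4761937    90.        ] tape [ 628.77185537 -194.61577596   28.        ]
0.45 [523.22926444 -62.61143935  75.45389831] 118.08566401112616 -70.38565488515324
0.55 [519.03759435 -56.93374815  84.62081542] 116.29375161483374 -70.38565488515324
0.65 [515.09547567 -51.59407874  93.2419794 ] 114.60852086426765 -70.38565488515324
0.75 [511.44229675 -46.64578333 101.23125042] 113.04681002802418 -70.38565488515323
```

```bash
python3 -m handwheel '[[[0.029,0.028,-0.004,0,0,-2.5],[0.029,0.028,-0.004,0,0,-2.5],[0.029,0.028,-0.004,0,0,-2.5],[0.029,0.028,-0.004,0,0,-2.5],[0.029,0.028,-0.004,0,0,-2.5],[0.029,0.028,-0.004,0,0,-2.5],[0.029,0.028,-0.004,0,0,-2.5],[0.029,0.028,-0.004,0,0,-2.5]]]' 0.05
python3 -m handwheel '[[[0.018,0.0175,-0.008,0,0,0],[0.018,0.0175,-0.008,0,0,0],[0,0,0,0,0,0],[0,0,0,0,0,0]]]'
python3 - <<'E'
from h import *
s=env.observe(); print(s); np.savez('ws.npz',p=s['eef_pos'],q=s['tool_rot'])
d=grab('wrist','wrist1.png'); print(d['tool_from_camera'],d['fx'],d['cx'],d['cy'])
E
```

```text
clock: 0.77
eef_pos: [496.2, -395.7, 209.6]
tool_rot: [1.0, 0.025, -0.0, -0.0]
wrist_force: [0.3, -0.4, 0.7]
gripper_width: 50.1
clock: 1.1
eef_pos: [531.5, -360.9, 192.9]
tool_rot: [1.0, 0.027, -0.001, -0.001]
wrist_force: [1.1, -0.2, -0.5]
gripper_width: 50.5
{'clock': 1.1, 'joint_positions': array([-6.35096162e-01,  2.38593417e-01,  1.72827313e+00, -3.07066194e-04,
        1.17732998e+00,  8.81206243e-01]), 'dq': array([-0.03859487, -0.0143822 , -0.01299221, -0.01156083,  0.00290389,
       -0.00486343]), 'joint_efforts': array([ 1.32685270e+00, -4.84559834e+01, -3.53112352e+01,  2.02087979e-01,
       -2.40270136e-02,  6.26529031e-02]), 'eef_pos': array([ 531.49813008, -360.87464219,  192.86770749]), 'tool_rot': array([ 9.99626357e-01,  2.73025922e-02, -1.11380214e-03, -6.88889863e-04]), 'wrist_force': array([ 1.07715662, -0.21167221, -0.51028663]), 'ft_torque': array([ 0.00085677,  0.00677114, -0.00827546]), 'gripper_width': 50.46781161915488}
[[-3.67853715e-04 -9.51415818e-01 -3.07908761e-01  7.90109231e+01]
 [ 9.99999928e-01 -3.22341626e-04 -1.98671733e-04  1.60647163e-01]
 [ 8.97676187e-05 -3.07908812e-01  9.51415869e-01 -1.30703109e+02]
 [ 0.00000000e+00  0.00000000e+00  0.00000000e+00  1.00000000e+00]] 302.0317782525872 251.5721686308944 189.95521444337274
```

```bash
ls -la pics/wrist1.png
```

```text
-rw-r--r-- 1 agent agent 333651 Dec  7 04:01 pics/wrist1.png
```

View pics/wrist1.png

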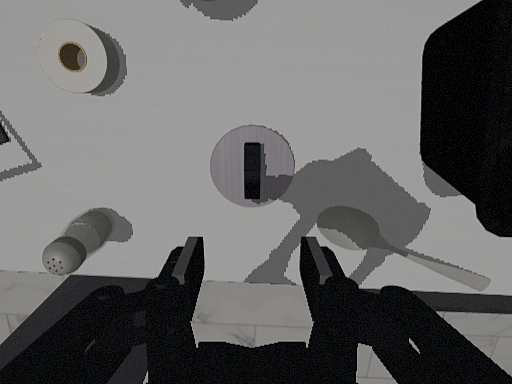

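```bash
cat >> h.py <<'E'
from scipy.spatial.transform import Rotation as Ro
def wptz(d,p,q,u,v,h):
    T=d['tool_from_camera']; R=Ro.from_quat(q).as_matrix()
    r=R@T[:3,:3]@np.array([(u-d['cx'])/d['fx'],(v-d['cy'])/d['fy'],1.]); o=R@T[:3,3]+p
    return o+r*(h-o[2])/r[2]
E
python3 - <<'E'
from h import *
d=ld('wrist'); cv2.imwrite('pics/w1c.png',cv2.resize(d['img'][115:215,200:305],None,fx=6,fy=6,interpolation=cv2.INTER_CUBIC))
E
```

```text
(no output)
```

View pics/w1c.png

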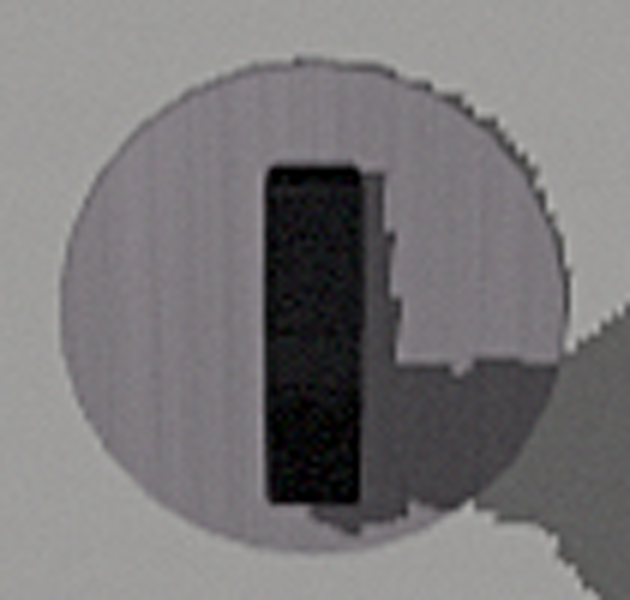

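```bash
python3 - <<'E'
from h import *
d=ld('wrist'); w=np.load('ws.npz'); p,q=w['p'],w['q']
c=lambda x,y:((x+.5)/6-.5+200,(y+.5)/6-.5+115)
L=[wptz(d,p,q,*c(x,y),12) for x,y in((62,305),(566,305),(314,60),(314,552))]
print(np.round(L,1),np.mean(L,0), (L[0]+L[1])/2,(L[2]+L[3])/2)
B=[wptz(d,p,q,*c(x,y),32) for x,y in((267,172),(267,500),(360,172),(360,500))]
print(np.round(B,1),np.mean(B,0))
for i in(0,2):
  v=B[i]-B[i+1]; print(np.degrees(np.arctan2(v[1],v[0])),np.linalg.norm(v))
print('tool yaw',Ro.from_quat(q).as_matrix())
E
```

```text
[[ 534.1 -316.5   12. ]
 [ 539.  -405.1   12. ]
 [ 578.9 -358.5   12. ]
 [ 490.  -363.4   12. ]] [ 535.48571733 -360.86157529   12.        ] [ 536.53325853 -360.79949245   12.        ] [ 534.43817614 -360.92365813   12.        ]
[[ 562.8 -351.8   32. ]
 [ 506.8 -354.4   32. ]
 [ 563.6 -366.8   32. ]
 [ 507.7 -370.3   32. ]] [ 535.22944996 -360.8059429    32.        ]
2.667466145029426 56.03376349101131
3.5789343659703174 56.0291214712784
tool yaw [[ 0.99850666  0.05458325 -0.00226439]
 [ 0.05458632 -0.99850819  0.00131645]
 [-0.00218915 -0.00143808 -0.99999657]]
```

```bash
python3 -m handwheel '[[[0.001,0,-0.033,0,0,0],[0.001,0,-0.033,0,0,0],[0.001,0,-0.033,0,0,0],[0,0,-0.031,0,0,0],[0,0,0,0,0,0]]]' 0.05
python3 -m handwheel '[[[0,0,-0.018,0,0,0],[0,0,-0.015,0,0,0],[0,0,0,0,0,0]]]'
```

```text
clock: 1.57
eef_pos: [528.7, -360.6, 57.2]
tool_rot: [1.0, 0.025, -0.005, -0.004]
wrist_force: [-1.5, 0.7, -1.0]
gripper_width: 49.8
clock: 1.82
eef_pos: [532.4, -362.7, 30.0]
tool_rot: [1.0, 0.025, -0.002, -0.001]
wrist_force: [-1.0, -0.3, -0.4]
gripper_width: 50.2
```

```bash
python3 -m handwheel '[[[0.001,0,-0.001,0,0,0],[0,0,0,0,0,0],[0,0,0,0,0,0],[0,0,0,0,0,0],[0,0,0,0,0,0],[0,0,0,0,0,0]]]' 0.05
python3 -m handwheel '[[[0,0,0,0,0,0],[0,0,0,0,0,0],[0,0,0,0,0,0],[0,0,0,0,0,0],[0,0,0,0,0,0],[0,0,0,0,0,0]]]' 0.0 60
```

```text
clock: 2.32
eef_pos: [535.7, -362.7, 31.1]
tool_rot: [1.0, 0.026, 0.0, 0.0]
wrist_force: [1.1, 0.5, -0.3]
gripper_width: 49.9
clock: 2.82
eef_pos: [535.6, -362.6, 30.5]
tool_rot: [1.0, 0.026, 0.0, 0.0]
wrist_force: [0.4, 0.1, 1.6]
gripper_width: 14.7
```

```bash
python3 -m handwheel '[[[0,0,0.01,0,0,0],[0,0,0.025,0,0,0],[0,0,0.035,0,0,0],[0,0,0.035,0,0,0],[0,0.01,0.03,0,0,0],[0.005,0.02,0.01,0,0,1],[0.006,0.03,0,0,0,2],[0.006,0.035,0,0,0,2]]]'
python3 -m handwheel '[[[0.005,0.037,0,0,0,2],[0.005,0.037,0,0,0,2],[0.005,0.037,0,0,0,2],[0.005,0.037,0,0,0,2],[0.005,0.037,0,0,0,2],[0.004,0.030,0,0,0,1],[0.001,0.018,0,0,0,1],[0.001,0.010,0,0,0,0]]]'
python3 -m handwheel '[[[0,0,0,0,0,0],[0,0,0,0,0,0],[0,0,0,0,0,0],[0,0,0,0,0,0],[0,0,0,0,0,0],[0,0,0,0,0,0]]]'
python3 - <<'E'
from h import *
s=env.observe(); print(s['eef_pos'],s['tool_rot'],s['gripper_width']); np.savez('ws.npz',p=s['eef_pos'],q=s['tool_rot'])
d=grab('wrist','wrist2.png');d=grab('top','top2.png');d=grab('scene','scene2.png')
E
```

```text
clock: 3.48
eef_pos: [553.1, -268.3, 177.6]
tool_rot: [0.998, 0.069, 0.001, 0.001]
wrist_force: [0.7, 1.5, -2.1]
gripper_width: 14.8
clock: 4.15
eef_pos: [582.8, -21.9, 175.3]
tool_rot: [0.985, 0.175, -0.0, -0.0]
wrist_force: [0.7, 0.2, -1.1]
gripper_width: 14.5
clock: 4.65
eef_pos: [583.3, -25.6, 175.3]
tool_rot: [0.985, 0.173, -0.0, 0.0]
wrist_force: [0.0, 0.1, -1.8]
gripper_width: 14.7
[583.28865606 -25.61543384 175.25084907] [ 9.85004587e-01  1.72528132e-01 -6.02168377e-05  6.32541228e-05] 14.707397391925053
```

View pics/wrist2.png

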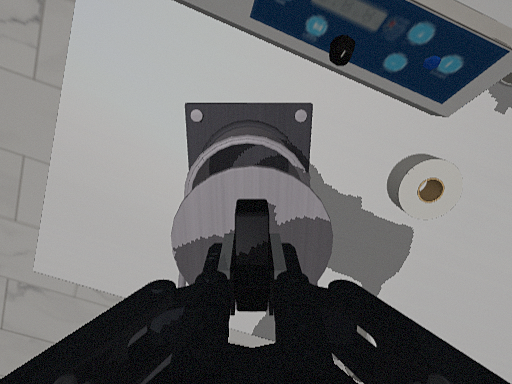

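View pics/scene2.png

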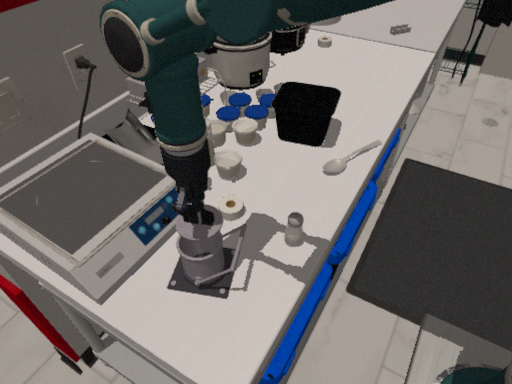

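View pics/top2.png

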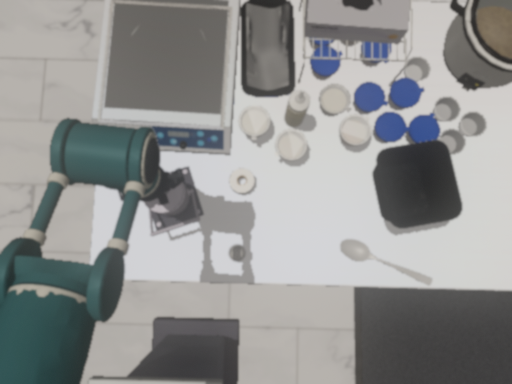

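```bash
python3 - <<'E'
from h import *
d=ld('wrist'); cv2.imwrite('pics/w2c.png',cv2.resize(d['img'][95:245,165:340],None,fx=4,fy=4,interpolation=cv2.INTER_CUBIC))
E
```

```text
(no output)
```

View pics/w2c.png

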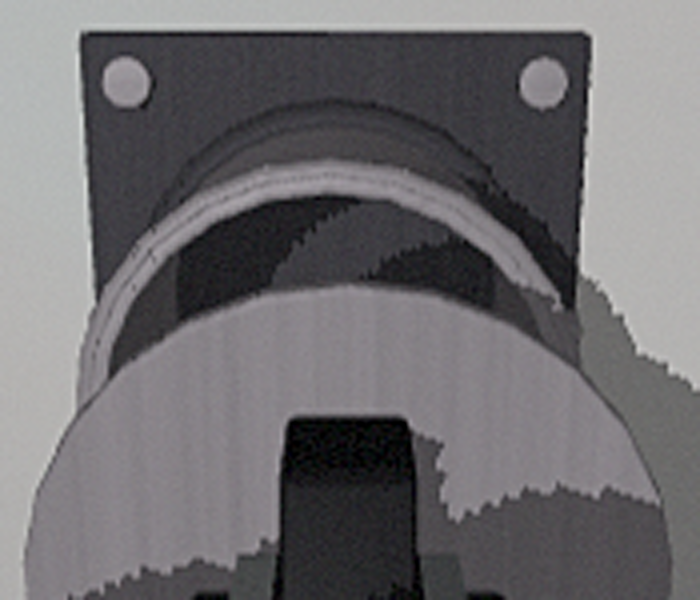

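```bash
python3 - <<'E'
from h import *
from scipy.optimize import least_squares
d=ld('wrist'); w=np.load('ws.npz'); p,q=w['p'],w['q']
c=lambda x,y:((x+.5)/4-.5+165,(y+.5)/4-.5+95)
def fit(pts,h,R):
    P=np.array([wptz(d,p,q,*c(*a),h)[:2] for a in pts])
    f=lambda s:np.hypot(*(P-s[:2]).T)-(R if R else s[2])
    r=least_squares(f,list(P.mean(0)+[-20,0])+([45] if not R else []));return r.x,np.round(r.fun,1)
K=[wptz(d,p,q,*c(*a),6) for a in((81,33),(590,36))]
v=K[0]-K[1]; print('plate back',K,np.linalg.norm(v),np.degrees(np.arctan2(v[1],v[0]))-90)
m=(K[0]+K[1])/2; y=np.radians(20); print('->centre',m-65*np.array([np.cos(y),np.sin(y),0]))
rim=[(140,250),(200,195),(260,170),(335,160),(400,168),(470,198),(520,240)]
lid=[(25,560),(38,490),(78,405),(180,322),(260,294),(352,286),(440,295),(540,335),(600,380),(650,460),(672,560)]
for R in(44,None): print('rim',fit(rim,99,R))
for h in(153,156,158):
  for R in(45,None): print('lid',h,fit(lid,h,R))
E
```

```text
plate back [array([626.85435841,  57.6666119 ,   6.        ]), array([667.47046156, -56.8776131 ,   6.        ])] 121.53208348889457 19.52393815142814
->centre [586.08238964 -21.83680991   6.        ]
rim (array([589.7671015 , -20.83569013]), array([-0. ,  0.2, -0.1, -0.2, -0.1,  0.1,  0.1]))
rim (array([589.29058585, -21.01718821,  44.44433609]), array([-0.1,  0.2, -0. , -0.1, -0. ,  0. ,  0. ]))
lid 153 (array([581.80499766, -26.47525072]), array([ 0.5,  0.3,  0.7,  0.1, -0.4, -0.9, -0.5,  0.2,  0.8,  0.5,  0.4]))
lid 153 (array([580.80367165, -26.86901168,  45.85636928]), array([-0.2, -0.1,  0.6,  0.2, -0.2, -0.6, -0.3,  0.2,  0.7,  0.1, -0.3]))
lid 156 (array([582.25987626, -26.34110264]), array([-0.2, -0.1,  0.5,  0.2, -0.2, -0.6, -0.3,  0.2,  0.6,  0.1, -0.4]))
lid 156 (array([582.31050925, -26.32119125,  44.95688584]), array([-0.2, -0.1,  0.5,  0.2, -0.2, -0.6, -0.3,  0.2,  0.6,  0.1, -0.3]))
lid 158 (array([582.55817415, -26.25361909]), array([-0.7, -0.4,  0.4,  0.3, -0. , -0.4, -0.1,  0.2,  0.5, -0.2, -0.9]))
lid 158 (array([583.31506764, -25.95597763,  44.35723022]), array([-0.2, -0.1,  0.5,  0.2, -0.2, -0.6, -0.3,  0.2,  0.6,  0.1, -0.3]))
```

```bash
python3 -m handwheel '[[[0.003,0.003,-0.019,0,0,0],[0,0,-0.019,0,0,0],[0,0,0,0,0,0],[0,0,0,0,0,0],[0,0,0,0,0,0],[0,0,0,0,0,0]]]'
python3 - <<'E'
from h import *
s=env.observe(); print(s['eef_pos'],s['tool_rot'],s['gripper_width']); np.savez('ws.npz',p=s['eef_pos'],q=s['tool_rot'])
d=grab('wrist','wrist3.png');e=grab('scene')
cv2.imwrite('pics/w3c.png',cv2.resize(d['img'][95:245,165:340],None,fx=4,fy=4,interpolation=cv2.INTER_CUBIC))
cv2.imwrite('pics/s3c.png',cv2.resize(e['img'][175:305,145:275],None,fx=4.5,fy=4.5,interpolation=cv2.INTER_CUBIC))
E
```

```text
clock: 5.3
eef_pos: [587.3, -21.6, 138.7]
tool_rot: [0.985, 0.173, 0.001, 0.0]
wrist_force: [0.2, -0.6, -1.4]
gripper_width: 14.2
[587.31991422 -21.64537548 138.70268167] [9.84863790e-01 1.73326538e-01 1.06990557e-03 2.86497671e-04] 14.211882326664858
```

View pics/w3c.png

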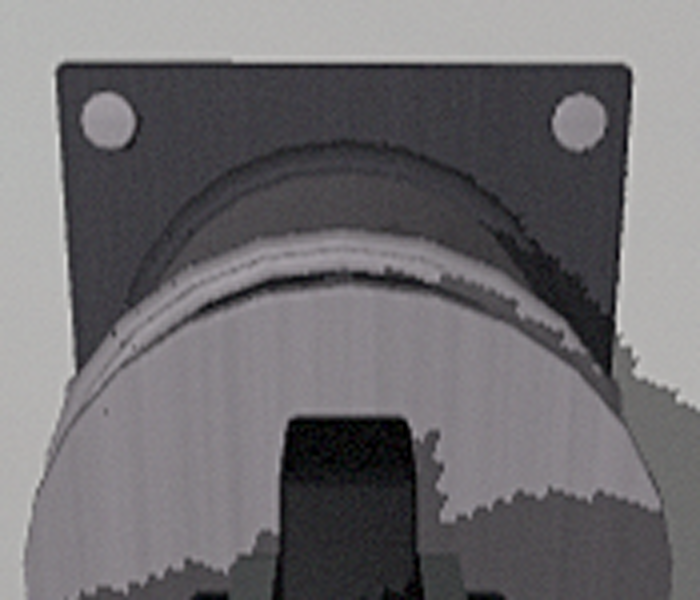

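View pics/s3c.png

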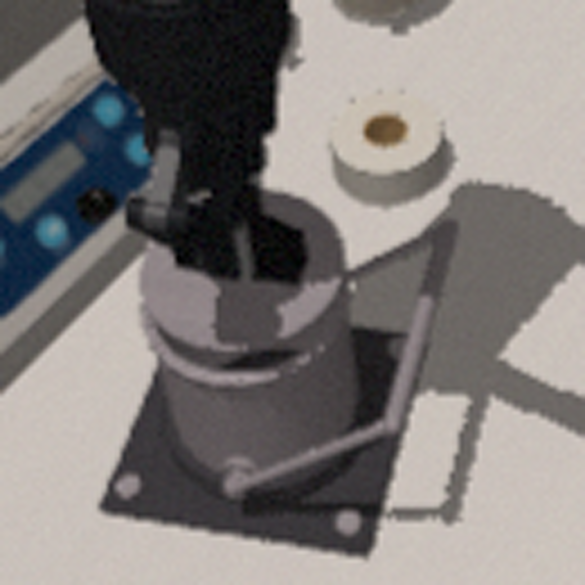

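```bash
python3 - <<'E'
from h import *
from scipy.optimize import least_squares
d=ld('wrist'); w=np.load('ws.npz'); p,q=w['p'],w['q']
c=lambda x,y:((x+.5)/4-.5+165,(y+.5)/4-.5+95)
def fit(pts,h,R):
    P=np.array([wptz(d,p,q,*c(*a),h)[:2] for a in pts])
    f=lambda s:np.hypot(*(P-s[:2]).T)-(R if R else s[2])
    r=least_squares(f,list(P.mean(0)+[-20,0])+([45] if not R else []));return r.x,np.round(r.fun,1)
K=[wptz(d,p,q,*c(*a),6) for a in((57,66),(632,68))]
v=K[0]-K[1]; print('plate back',K,np.linalg.norm(v),np.degrees(np.arctan2(v[1],v[0]))-90)
m=(K[0]+K[1])/2; y=np.radians(20); print('->centre',m-65*np.array([np.cos(y),np.sin(y),0]))
rim=[(155,290),(200,258),(260,237),(345,228),(430,237),(500,266),(560,312)]
lid=[(25,560),(38,490),(78,405),(180,322),(260,294),(352,284),(440,295),(540,335),(600,380),(650,460),(672,560)]
R=Ro.from_quat(q).as_matrix()
a=fit(rim,99,44);b=fit(lid,120.5,45);print(a,b); D=a[0]-b[0]; print('world',D,'canister frame',R[:2,:2].T@D)
E
```

```text
plate back [array([626.61591338,  57.73576807,   6.        ]), array([667.69581759, -56.7078508 ,   6.        ])] 121.59317591655773 19.745763111499443
->centre [586.07584513 -21.71735068   6.        ]
(array([590.3247572 , -20.26020182]), array([ 0.1,  0.3, -0.1, -0.5, -0. ,  0.1,  0.2])) (array([586.51834834, -22.31881979]), array([-0.4, -0.3,  0.5,  0.2, -0.2, -0.3, -0.2,  0.2,  0.6, -0.1, -0.6]))
world [3.80640885 2.05861798] canister frame [ 4.28052111 -0.63539854]
```

```bash
python3 - <<'E'
from h import *
from scipy.optimize import least_squares
d=ld('wrist'); w=np.load('ws.npz'); p,q=w['p'],w['q']
z=d['range_z']; v,u=np.mgrid[0:384,0:512]
C=np.stack([(u-d['cx'])/d['fx']*z,(v-d['cy'])/d['fy']*z,z],-1)
T=d['tool_from_camera'];X=C@T[:3,:3].T+T[:3,3]   # tool frame
h=p[2]-X[...,2]   # height approx
# column profile
for uu in (240,252,262):
  print(uu,[(vv,round(float(X[vv,uu,0]),1),round(float(h[vv,uu]),1)) for vv in range(108,175,2)])
E
```

```text
240 [(108, 66.0, 0.1), (110, 64.5, 2.0), (112, 62.9, 4.2), (114, 61.3, 5.3), (116, 59.7, 5.2), (118, 58.0, 4.8), (120, 56.4, 5.3), (122, 54.6, 4.1), (124, 52.9, 4.4), (126, 51.3, 5.4), (128, 49.6, 5.5), (130, 47.9, 4.8), (132, 47.9, 19.3), (134, 46.4, 19.8), (136, 44.9, 20.5), (138, 43.2, 20.7), (140, 42.9, 29.0), (142, 42.7, 38.2), (144, 42.9, 48.9), (146, 43.2, 59.2), (148, 43.0, 65.7), (150, 43.0, 73.4), (152, 43.2, 81.2), (154, 45.1, 97.7), (156, 44.4, 99.6), (158, 43.1, 99.0), (160, 41.8, 98.7), (162, 40.5, 97.9), (164, 18.1, 6.3), (166, 43.0, 118.4), (168, 42.2, 119.3), (170, 41.5, 120.9), (172, 40.5, 121.0), (174, 39.1, 119.8)]
252 [(108, 65.9, -1.8), (110, 64.6, 4.3), (112, 63.0, 5.4), (114, 61.3, 4.9), (116, 59.6, 4.7), (118, 58.1, 5.9), (120, 56.3, 4.3), (122, 54.6, 4.4), (124, 53.0, 5.4), (126, 51.4, 5.9), (128, 49.6, 5.2), (130, 48.9, 13.4), (132, 48.0, 19.8), (134, 46.5, 20.6), (136, 44.9, 21.2), (138, 43.8, 24.5), (140, 43.6, 33.7), (142, 43.7, 44.7), (144, 43.7, 53.4), (146, 43.8, 62.7), (148, 43.7, 70.2), (150, 43.7, 77.3), (152, 46.2, 97.1), (154, 45.2, 98.1), (156, 43.9, 97.6), (158, 43.1, 99.3), (160, 41.8, 98.4), (162, 19.8, 5.6), (164, 43.9, 118.0), (166, 43.4, 120.1), (168, 42.4, 120.4), (170, 41.4, 120.6), (172, 40.5, 121.1), (174, 38.9, 119.1)]
262 [(108, 65.9, -1.5), (110, 64.5, 2.5), (112, 62.9, 3.7), (114, 61.3, 4.2), (116, 59.7, 6.0), (118, 58.0, 5.0), (120, 56.2, 3.7), (122, 54.8, 7.0), (124, 53.0, 5.7), (126, 51.3, 5.4), (128, 49.7, 6.2), (130, 47.8, 4.0), (132, 47.8, 18.3), (134, 46.2, 18.7), (136, 44.9, 20.7), (138, 43.2, 20.7), (140, 42.6, 27.4), (142, 42.7, 38.0), (144, 42.8, 48.0), (146, 42.9, 57.3), (148, 42.8, 65.0), (150, 42.8, 72.5), (152, 42.9, 80.0), (154, 45.1, 97.5), (156, 44.1, 98.6), (158, 42.7, 97.3), (160, 41.9, 98.9), (162, 40.7, 98.8), (164, 17.7, 4.5), (166, 43.3, 119.7), (168, 42.2, 119.6), (170, 41.2, 119.6), (172, 40.1, 119.7), (174, 39.1, 119.7)]
```

```bash
python3 -m handwheel '[[[0.0007,0.001,-0.004,0,0,0],[0,0,-0.004,0,0,0],[0,0,0,0,0,0],[0,0,0,0,0,0],[0,0,0,0,0,0]]]'
python3 -m handwheel '[[[0,0,-0.003,0,0,0],[0,0,-0.003,0,0,0],[0,0,0,0,0,0],[0,0,0,0,0,0]]]'
```

```text
clock: 5.82
eef_pos: [586.9, -20.5, 129.1]
tool_rot: [0.985, 0.173, -0.0, -0.0]
wrist_force: [0.3, 0.2, -2.5]
gripper_width: 14.7
clock: 6.15
eef_pos: [587.0, -20.5, 123.0]
tool_rot: [0.985, 0.173, -0.0, -0.0]
wrist_force: [0.1, 0.7, -1.3]
gripper_width: 14.6
```

```bash
python3 -m handwheel '[[[0,0,-0.001,0,0,0],[0,0,0,0,0,0],[0,0,0,0,0,0]]]'
python3 -m handwheel '[[[0,0,0,0,0,0],[0,0,0,0,0,0],[0,0,0,0,0,0]]]' 0.03
python3 - <<'E'
from h import *
s=env.observe(); print(s['eef_pos'],s['wrist_force'],s['gripper_width']); np.savez('ws.npz',p=s['eef_pos'],q=s['tool_rot'])
d=grab('wrist','wrist4.png');e=grab('scene')
a=cv2.resize(d['img'][95:245,165:340],None,fx=3,fy=3,interpolation=cv2.INTER_CUBIC)
b=cv2.resize(e['img'][175:305,145:275],(450,450),interpolation=cv2.INTER_CUBIC)
b=b[:,:270]; cv2.imwrite('pics/c4.png',np.hstack([a,b]))
E
```

```text
clock: 6.4
eef_pos: [587.1, -20.5, 122.5]
tool_rot: [0.985, 0.173, 0.0, 0.0]
wrist_force: [0.2, -1.0, -0.4]
gripper_width: 14.8
clock: 6.65
eef_pos: [587.2, -20.5, 122.5]
tool_rot: [0.985, 0.173, 0.0, 0.0]
wrist_force: [-0.6, -0.3, -0.2]
gripper_width: 29.7
[587.20290625 -20.52115678 122.4798726 ] [-0.55240874 -0.32662952 -0.23711203] 29.74292751484211
```

View pics/c4.png

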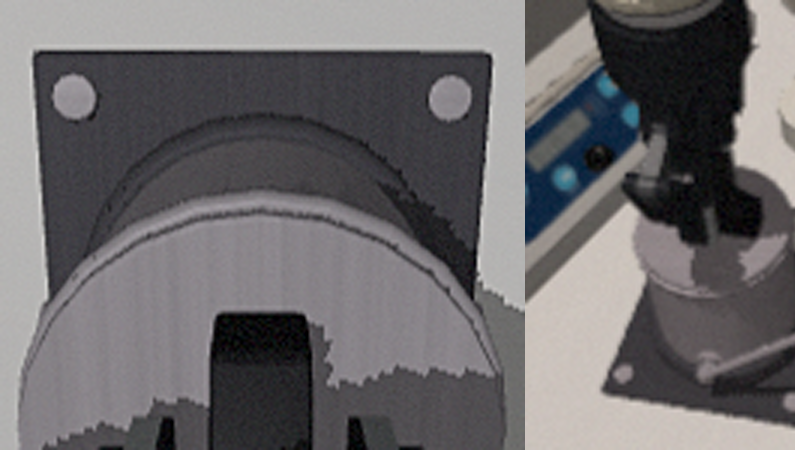

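```bash
python3 -m handwheel '[[[0,0,0.01,0,0,0],[0,0,0.02,0,0,0],[0,0,0.03,0,0,0],[-0.005,-0.005,0.03,0,0,7],[-0.005,-0.005,0.01,0,0,7],[-0.005,-0.005,0,0,0,7],[-0.005,-0.005,0,0,0,7],[-0.005,-0.005,0,0,0,7]]]'
python3 -m handwheel '[[[-0.005,-0.005,0,0,0,7],[-0.005,-0.005,0,0,0,7],[-0.005,-0.005,0,0,0,7],[-0.005,-0.004,0,0,0,7],[-0.005,-0.004,0,0,0,7],[-0.005,-0.004,0,0,0,7],[-0.005,-0.004,0,0,0,7],[-0.003,-0.002,0,0,0,6]]]'
python3 -m handwheel '[[[0,0,0,0,0,0],[0,0,0,0,0,0],[0,0,0,0,0,0],[0,0,0,0,0,0]]]'
python3 - <<'E'
from h import *
s=env.observe(); print(s['eef_pos'],s['joint_positions'],Ro.from_quat(s['tool_rot']).as_matrix()); np.savez('ws.npz',p=s['eef_pos'],q=s['tool_rot'])
d=grab('wrist','wrist5.png')
E
```

```text
clock: 7.42
eef_pos: [562.3, -45.8, 224.0]
tool_rot: [0.886, 0.464, 0.001, 0.001]
wrist_force: [0.4, -0.4, 0.2]
gripper_width: 30.0
clock: 8.08
eef_pos: [523.7, -78.9, 223.2]
tool_rot: [0.572, 0.821, 0.0, 0.0]
wrist_force: [0.3, 0.6, 0.1]
gripper_width: 29.8
clock: 8.42
eef_pos: [524.3, -78.4, 222.6]
tool_rot: [0.574, 0.819, 0.0, 0.0]
wrist_force: [-0.1, 1.0, 0.3]
gripper_width: 29.7
[524.3476435  -78.35646414 222.60760783] [-1.95383781e-01  2.78016483e-03  1.93505708e+00  1.04533381e-04
  1.20323559e+00 -5.42270523e-01] [[-3.39936289e-01  9.40448318e-01  5.28872629e-04]
 [ 9.40448449e-01  3.39936340e-01 -5.22510466e-06]
 [-1.84696966e-04  4.95601240e-04 -9.99999860e-01]]
```

View pics/wrist5.png

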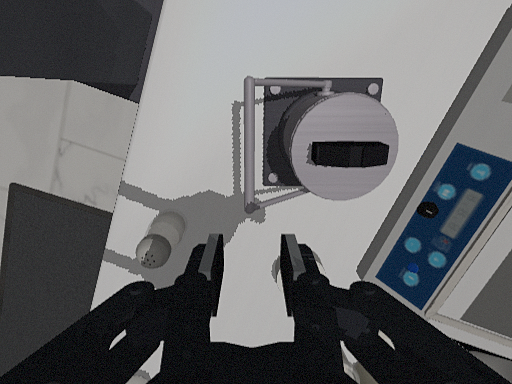

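```bash
python3 - <<'E'
from h import *
d=ld('wrist'); w=np.load('ws.npz'); p,q=w['p'],w['q']
z=d['range_z']; v,u=np.mgrid[0:384,0:512]
C=np.stack([(u-d['cx'])/d['fx']*z,(v-d['cy'])/d['fy']*z,z],-1)
T=d['tool_from_camera'];X=C@T[:3,:3].T+T[:3,3]; R=Ro.from_quat(q).as_matrix()
W=X@R.T+p
for vv in (95,115,140,165,185,200):
  g=[uu for uu in range(238,264) if W[vv,uu,2]>60]
  print(vv,g[0],g[-1],'tool x,y',np.round(X[vv,g].mean(0),1),'world',np.round(W[vv,g].mean(0),1),'ztop',np.round(np.percentile(W[vv,g,2],90),1))
# lid disc
m=(W[...,2]>100)&(W[...,2]<109)&(u>285)&(u<405); 
print('disc z',np.median(W[m][:,2]),'rng',W[m].min(0),W[m].max(0))
ys=X[m]; print('tool rng',np.percentile(ys,[0.5,99.5],axis=0))
E
```

```text
95 244 254 tool x,y [ 76.7  -2.  119.6] world [496.5  -6.9 103. ] ztop 104.3
115 244 254 tool x,y [ 61.2  -2.  120.3] world [501.7 -21.5 102.3] ztop 103.7
140 244 254 tool x,y [ 41.1  -2.1 120.3] world [508.5 -40.4 102.3] ztop 103.1
165 244 254 tool x,y [ 19.9  -2.2 120. ] world [515.6 -60.3 102.6] ztop 104.2
185 244 253 tool x,y [  2.3  -2.7 119.6] world [521.1 -77.1 103. ] ztop 104.2
200 244 253 tool x,y [-11.6  -2.7 119.9] world [525.8 -90.2 102.7] ztop 103.7
disc z 103.96040653429297 rng [540.94346618 -65.28364253 100.08149234] [630.73393541  24.09220901 108.93667598]
tool rng [[ -9.23317084  33.60645025 115.38187355]
 [ 76.65306204 119.83436148 120.76066602]]
```

```bash
python3 -m handwheel '[[[-0.0023,-0.0008,-0.03,0,0,0],[0,0,-0.035,0,0,0],[0,0,-0.03,0,0,0],[0,0,-0.018,0,0,0],[0,0,-0.009,0,0,0],[0,0,-0.005,0,0,0],[0,0,0,0,0,0],[0,0,0,0,0,0]]]'
python3 -m handwheel '[[[0,0,0,0,0,0],[0,0,0,0,0,0],[0,0,0,0,0,0],[0,0,0,0,0,0],[0,0,0,0,0,0]]]' 0 40
```

```text
clock: 9.13
eef_pos: [522.9, -79.5, 96.4]
tool_rot: [0.574, 0.819, 0.0, 0.001]
wrist_force: [-0.1, 0.3, 0.0]
gripper_width: 30.0
clock: 9.55
eef_pos: [522.4, -79.8, 96.3]
tool_rot: [0.574, 0.819, 0.0, 0.001]
wrist_force: [-1.3, -2.8, 4.5]
gripper_width: 7.0
```

```bash
python3 -m handwheel '[[[0.004,0.0014,0.0042,0,0,0],[0.004,0.0014,0.0042,0,0,0],[0.0077,0.0028,0.0065,0,0,0],[0.0083,0.003,0.0056,0,0,0],[0,0,0,0,0,0],[0,0,0,0,0,0]]]'
python3 -m handwheel '[[[0.0087,0.0032,0.0048,0,0,0],[0.0092,0.0033,0.0038,0,0,0],[0.0094,0.0034,0.0028,0,0,0],[0,0,0,0,0,0],[0,0,0,0,0,0],[0,0,0,0,0,0]]]'
python3 - <<'E'
from h import *
s=env.observe(); print(s['eef_pos'],s['gripper_width']); np.savez('ws.npz',p=s['eef_pos'],q=s['tool_rot'])
d=grab('wrist');e=grab('scene')
a=cv2.resize(d['img'],(560,420)); b=cv2.resize(e['img'][175:305,165:240],(240,420),interpolation=cv2.INTER_CUBIC)
cv2.imwrite('pics/c6.png',np.hstack([a,b]))
E
```

```text
clock: 10.05
eef_pos: [546.2, -71.2, 117.2]
tool_rot: [0.574, 0.819, -0.0, 0.0]
wrist_force: [-4.9, -3.1, 8.6]
gripper_width: 7.4
clock: 10.55
eef_pos: [573.8, -61.1, 127.5]
tool_rot: [0.574, 0.819, 0.0, 0.001]
wrist_force: [0.8, -3.0, 2.1]
gripper_width: 7.3
[573.81291626 -61.06020342 127.5096591 ] 7.299953045582486
```

View pics/c6.png

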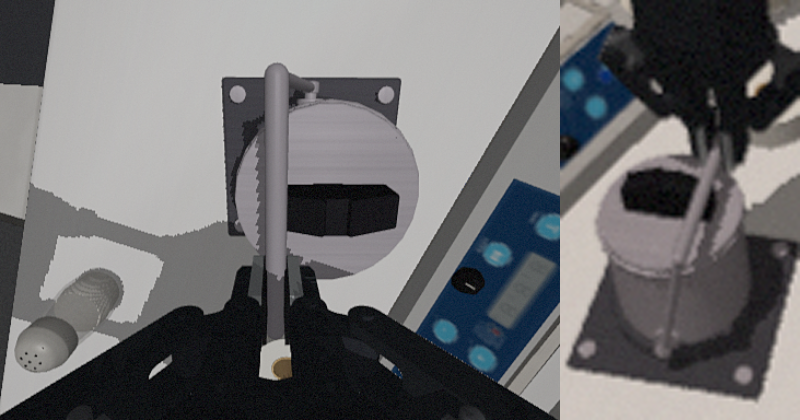

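```bash
python3 -m handwheel '[[[0.0075,0.0027,0.0018,0,0,0],[0.0038,0.0014,0.0019,0,0,0],[0,0,0,0,0,0],[0,0,0,0,0,0]]]' 0 20
python3 -m handwheel '[[[0.0038,0.0014,0.0019,0,0,0],[0.0038,0.0014,0.0018,0,0,0],[0,0,0,0,0,0],[0,0,0,0,0,0]]]'
python3 -m handwheel '[[[0.0028,0.001,0,0,0,0],[0.0028,0.001,-0.001,0,0,0],[0,0,0,0,0,0],[0,0,0,0,0,0]]]'
python3 -m handwheel '[[[0.0019,0.0007,-0.0015,0,0,0],[0,0,0,0,0,0],[0,0,0,0,0,0],[0,0,0,0,0,0],[0,0,0,0,0,0]]]'
python3 - <<'E'
from h import *
s=env.observe(); print(s['eef_pos'],s['gripper_width']); np.savez('ws.npz',p=s['eef_pos'],q=s['tool_rot'])
d=grab('wrist');e=grab('scene')
a=cv2.resize(d['img'],(560,420)); b=cv2.resize(e['img'][175:305,165:240],(240,420),interpolation=cv2.INTER_CUBIC)
cv2.imwrite('pics/c7.png',np.hstack([a,b]))
E
```

```text
clock: 10.98
eef_pos: [583.7, -57.4, 130.6]
tool_rot: [0.574, 0.819, -0.001, -0.0]
wrist_force: [-0.3, -5.6, 1.8]
gripper_width: 7.1
clock: 11.32
eef_pos: [590.4, -54.9, 133.4]
tool_rot: [0.574, 0.819, -0.002, -0.001]
wrist_force: [-0.8, -5.9, -0.5]
gripper_width: 7.1
clock: 11.65
eef_pos: [591.7, -54.5, 133.2]
tool_rot: [0.573, 0.819, -0.005, -0.004]
wrist_force: [-15.7, -11.1, 13.6]
gripper_width: 7.3
clock: 12.07
eef_pos: [592.0, -54.4, 133.0]
tool_rot: [0.573, 0.819, -0.007, -0.005]
wrist_force: [-23.7, -12.4, 22.8]
gripper_width: 7.4
[592.00795988 -54.43085024 133.03428191] 7.395605019325379
```

View pics/c7.png

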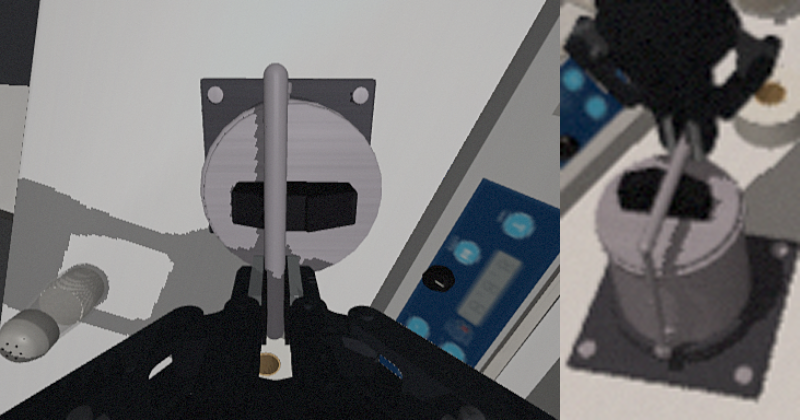

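```bash
python3 -m handwheel '[[[0,0,0.0015,0,0,0],[0,0,0.0015,0,0,0],[0,0,0,0,0,0],[0,0,0,0,0,0]]]'
python3 - <<'E'
from h import *
w=np.load('ws.npz');s=env.observe();print(s['eef_pos'],s['wrist_force'],s['joint_efforts'])
E
```

```text
clock: 12.5
eef_pos: [597.4, -52.3, 133.1]
tool_rot: [0.574, 0.819, -0.002, -0.001]
wrist_force: [0.2, -6.4, -5.4]
gripper_width: 7.3
[597.4049206  -52.31189815 133.14232559] [ 0.15725649 -6.37112809 -5.35678323] [  3.97789076 -48.29577684 -34.88492846   1.897531     0.41488965
  -0.04893527]
```

```bash
python3 -m handwheel '[[[0.0005,0.0002,-0.001,0,0,0],[0,0,0,0,0,0],[0,0,0,0,0,0]]]'
python3 - <<'E'
from h import *
s=env.observe(); np.savez('ws.npz',p=s['eef_pos'],q=s['tool_rot'])
d=grab('wrist');e=grab('scene')
a=cv2.resize(d['img'][60:300,130:400],(560,500),interpolation=cv2.INTER_CUBIC); b=cv2.resize(e['img'][175:305,165:240],(240,500),interpolation=cv2.INTER_CUBIC)
cv2.imwrite('pics/c8.png',np.hstack([a,b]))
E
```

```text
clock: 12.75
eef_pos: [598.1, -52.1, 132.5]
tool_rot: [0.574, 0.819, -0.002, -0.001]
wrist_force: [0.1, -6.9, -1.9]
gripper_width: 7.2
```

View pics/c8.png

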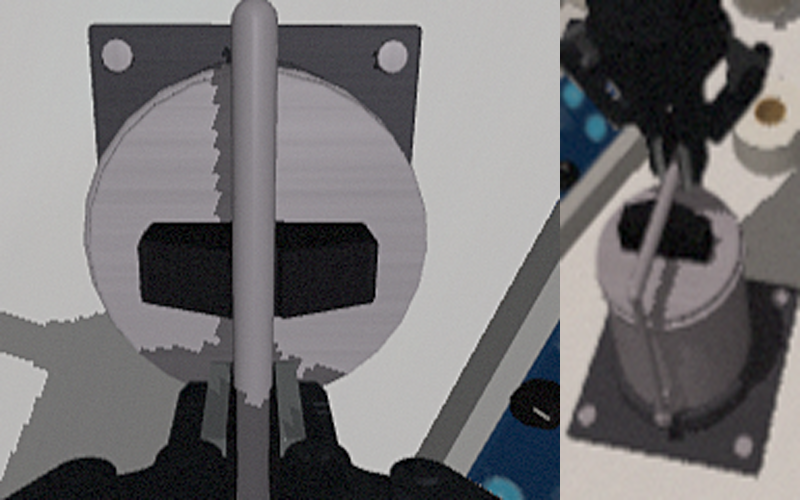

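```bash
python3 -m handwheel '[[[0,0,0,0,0,0],[0,0,0,0,0,0],[0,0,0,0,0,0],[0,0,0,0,0,0]]]' 0.03
python3 -m handwheel '[[[0,0,0.01,0,0,0],[0,0,0.02,0,0,0],[0,0,0.03,0,0,0],[0,0,0.03,0,0,0],[0,0,0,0,0,0],[0,0,0,0,0,0]]]'
python3 - <<'E'
from h import *
s=env.observe(); np.savez('ws.npz',p=s['eef_pos'],q=s['tool_rot'])
p,q=s['eef_pos'],s['tool_rot']
d=grab('wrist');e=grab('scene')
a=cv2.resize(d['img'][60:300,130:400],(560,500),interpolation=cv2.INTER_CUBIC); b=cv2.resize(e['img'][175:305,165:240],(240,500),interpolation=cv2.INTER_CUBIC)
cv2.imwrite('pics/c9.png',np.hstack([a,b])); cv2.imwrite('pics/w9.png',d['img'])
E
```

```text
clock: 13.18
eef_pos: [599.7, -50.4, 134.0]
tool_rot: [0.574, 0.819, 0.0, -0.0]
wrist_force: [-0.1, 0.2, 0.7]
gripper_width: 30.1
clock: 13.68
eef_pos: [602.1, -51.0, 228.2]
tool_rot: [0.574, 0.819, 0.002, 0.003]
wrist_force: [-0.1, 0.3, 0.1]
gripper_width: 30.1
```

View pics/c9.png

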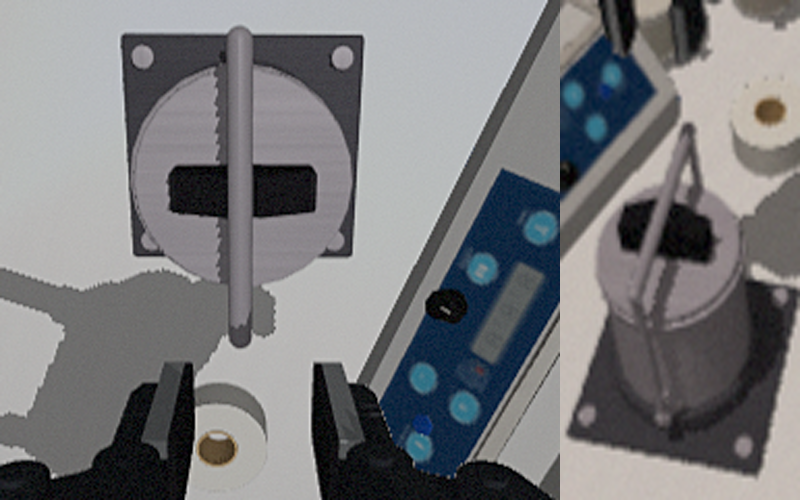

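```bash
python3 -m handwheel '[[[0,0,0.02,0,0,0],[0,0,0,0,0,0],[0,0,0,0,0,0],[0,0,0,0,0,0],[0,0,0,0,0,0],[0,0,0,0,0,0],[0,0,0,0,0,0]]]'
python3 - <<'E'
from h import *
s=env.observe(); p,q=s['eef_pos'],s['tool_rot']
d=grab('wrist','w10.png'); grab('top','t10.png')
z=d['range_z']; v,u=np.mgrid[0:384,0:512]
C=np.stack([(u-d['cx'])/d['fx']*z,(v-d['cy'])/d['fy']*z,z],-1)
T=d['tool_from_camera'];X=C@T[:3,:3].T+T[:3,3]; R=Ro.from_quat(q).as_matrix(); W=X@R.T+p
y=np.radians(20);O=np.array([587,-20.5]);U=(W[...,:2]-O)@np.array([np.cos(y),np.sin(y)]);V=(W[...,:2]-O)@np.array([-np.sin(y),np.cos(y)])
Z=W[...,2]
m=(abs(V)<50)&(abs(V)>15)&(abs(U)<20)&(Z>125)
print('bar u',np.percentile(U[m],[2,50,98]),'z',np.percentile(Z[m],[50,95]),[ (round(float(np.median(U[m&(abs(V-c)<4)])),1)) for c in(-40,-25,25,40)])
m=(abs(V)<7)&(abs(U)<35)&(Z>115)&(abs(U)>6); print('rib u',np.percentile(U[m],[1,99]),'ends z',[np.median(Z[m&(abs(U-c)<2)]) for c in(-24,-8,8,24)])
for c in((-38,0),(38,0),(0,-38),(0,38),(-27,-27),(27,27),(27,-27),(-27,27)):
  k=(abs(U-c[0])<3)&(abs(V-c[1])<3)&(Z<115)&(Z>90); print('disc',c,k.sum(),np.median(Z[k]))
E
```

```text
clock: 14.37
eef_pos: [599.5, -50.9, 243.1]
tool_rot: [0.574, 0.819, -0.0, -0.001]
wrist_force: [0.3, -0.2, 0.4]
gripper_width: 30.0
bar u [-19.44175772  -0.31245815  19.41169311] z [308.70416757 373.83184293] [-0.1, 0.3, 0.1, 0.1]
rib u [-26.75998187  28.21315845] ends z [np.float64(124.46705178924859), np.float64(131.87018200736992), np.float64(132.4957381580556), np.float64(124.95050363283508)]
disc (-38, 0) 48 104.10936053375883
disc (38, 0) 44 103.99372072048826
disc (0, -38) 0 nan
disc (0, 38) 0 nan
disc (-27, -27) 42 104.21325286755949
disc (27, 27) 49 103.93121371886244
disc (27, -27) 39 104.19161903642848
disc (-27, 27) 49 103.8592092973999
  return _methods._mean(a, axis=axis, dtype=dtype,
  ret = ret.dtype.type(ret / rcount)
```

View pics/t10.png

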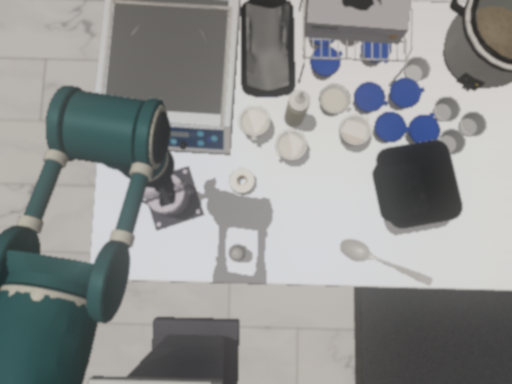

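```bash
python3 - <<'E'
from h import *
s=env.observe(); p,q=s['eef_pos'],s['tool_rot']; d=ld('wrist')
z=d['range_z']; v,u=np.mgrid[0:384,0:512]
C=np.stack([(u-d['cx'])/d['fx']*z,(v-d['cy'])/d['fy']*z,z],-1)
T=d['tool_from_camera'];X=C@T[:3,:3].T+T[:3,3]; W=X@Ro.from_quat(q).as_matrix().T+p
y=np.radians(20);O=np.array([587,-20.5]);U=(W[...,:2]-O)@np.array([np.cos(y),np.sin(y)]);V=(W[...,:2]-O)@np.array([-np.sin(y),np.cos(y)]);Z=W[...,2]
m=(abs(V)<50)&(abs(V)>15)&(abs(U)<15)&(Z>125)&(Z<150)
print(m.sum(),np.percentile(U[m],[2,50,98]),np.percentile(Z[m],[5,50,90]))
m=(abs(V)<5)&(abs(U)<15)&(Z<150); print(np.percentile(Z[m&(abs(U)<2)],[50,90]))
print(env.sign_off())
E
```

```text
1000 [-4.210061    0.18787252  4.2877876 ] [136.82731801 139.53461985 140.73833192]
[140.11656506 141.0047851 ]
the job is handed in; nothing more can be done
None
```

The canister is sealed and I handed the job in at about 14.4 s. I gripped the lid by its rib and set it in the mouth with the rib front to back. Then I pinched the bail's crossbar, swung it up over the lid and pushed it past the front crest into the notch. After that I let go and lifted the gripper clear.

**Last checks before hand-in:**
- **Lid:** the disc top is level within about 0.4 mm at six points. It reads 104 mm against a nominal 105 mm. The two points under the bar gave no reading.
- **Bar:** it lies within about 0.3 mm of the middle of the mouth along the rib. Its top reads about 140–141 mm, where 141 mm is nominal when clamped. It stayed there after release.
- **Robot:** wrist force is about zero, so the gripper is touching nothing.
- **Other things:** the salt, tape and deli cups look upright and unmoved in the top camera picture. I did not measure their positions again.

**What disagreed:**
- **Crest push:** the bar stuck at the front crest on the first push because I held it about 2.5 mm too low. The wrist force reached about 35 N. Raising the command by 3 mm let the bar cross.
- **Cameras:** the top and wrist cameras differed by about 3 mm, so I placed the lid by the wrist camera's depth readings.

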